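# Make up an amplifier kit in the tray

## Task

Make up the kit for one amplifier in the grey three-compartment tray: stand the taller capacitor in the white ring, lay the wider heatsink squarely in the middle of the rubber pad with its fins up, and stack two of the three aluminium spacer blocks flat and neatly one over the other, the thicker one below, in the middle of the steel plate so that their top comes level with the top of the gauge post beside them. The block, heatsink and capacitor left over do not belong in the kit: leave them where they are.

Things in the scene. Friction and masses are not known exactly. Their poses are not given: they have to be found in the camera images.
- gauge: Stacking place in a tray compartment: steel plate 64 (x) x 60 (y) mm, 2 mm thick, with a flat steel gauge post (18 mm along x, 5 along y) at its +y edge, centred 34.5 mm from the plate's centre. The post's black-banded top is the height mark, 42 mm above the plate's upper face. Fixed, on the tray's 3 mm floor. Origin: centre of the plate's underside, z up.
- pad: Heatsink place: flat black rubber pad 64 x 64 x 2 mm, fixed, on the tray's 3 mm floor. Origin: centre of its underside. The fixed grey tray has three compartments in a row, each 110 mm (along x of gauge, pad and ring) by 76 mm (y), with walls 4 mm thick, 14 mm high over the table; which compartment holds gauge, pad or ring is drawn anew each time.
- cradle: Capacitor place: white plastic ring in a tray compartment, 54 mm outside and 46 mm inside diameter, 10 mm high, open at the bottom, so what stands in it stands on the tray floor (3 mm over the table). Fixed; origin on its axis at its underside, z up.
- block_thin_mid (a point): Square plate-like block of bare machined aluminium with four small dark dots on top, 44 x 44 mm and 12 mm thick, lying flat loose on the table. This point is its centre, half-way up (6 mm above its underside); z up, x and y along its sides. Things lie at least 80 mm apart, centre to centre; a few small unlisted bench items stand among them.
- block_medium_mid (a point): Square plate-like block of bare machined aluminium with four small dark dots on top, 44 x 44 mm and 20 mm thick, lying flat loose on the table. This point is its centre, half-way up (10 mm above its underside); z up, x and y along its sides. 
- block_thick_mid (a point): Square plate-like block of bare machined aluminium with four small dark dots on top, 44 x 44 mm and 30 mm thick, lying flat loose on the table. This point is its centre, half-way up (15 mm above its underside); z up, x and y along its sides. 
- sink_wide_mid (a point): Finned heatsink of dark metal, loose on the table, 46 x 46 mm with six fins seen from above, 28 mm high: a 6 mm base with upright fins 3 mm thick running along x. This point is its centre, half-way up (14 mm above its underside); x along the fins, z up. 
- sink_narrow_mid (a point): Finned heatsink of dark metal, loose on the table, 46 x 24 mm with three fins seen from above, 28 mm high: a 6 mm base with upright fins 3 mm thick running along x. This point is its centre, half-way up (14 mm above its underside); x along the fins, z up. The look-alike that is not wanted.
- cap_tall_mid (a point): Can capacitor, an upright black cylinder with a bright metal top, 30 mm in diameter and 50 mm tall, standing loose on the table. This point is its centre, half-way up (25 mm above its underside); z up. 
- cap_short_mid (a point): Can capacitor, an upright black cylinder with a bright metal top, 30 mm in diameter and 30 mm tall, standing loose on the table. This point is its centre, half-way up (15 mm above its underside); z up. The look-alike that is not wanted.

How it is judged:
By the outcome, as a careful person would: the job done as asked, in the order asked, and still so for the second after the job is handed in, with the robot touching nothing.
It also fails if it takes over 102 s, if anything falls off the work surface, if the arm or the gripper's body presses on something with over 40 N, if the wrist force passes 120 N, or if a joint passes its speed limit or range.

## Robot

A 7-joint arm with a two-finger parallel gripper is mounted at the origin on the work surface. World frame = base frame: x ahead of the robot, y to its left, z up, the work surface at z = 0. Lengths are in m, angles in rad, forces in N, time in s.
With the tool pointing down it reaches from about 0.425 to 0.925 m from the base axis. Payload 6.8 kg.
Tool frame: the origin (TCP) lies at the very end of the fingers, on their centre line; the grasp point (between the pads) lies 19 mm behind it; z points along the fingers, y is the line along which they close (so a half turn about z gives the same grasp; the last joint's range is limited). The gripper opens to 85 mm and grips with 20 to 120 N. Pads are 22 mm wide; open, the fingers measure 114 mm over their backs; the gripper's body (76 mm by 85 mm) begins 54 mm behind the grasp point. The pads swing forward as they close: fully open they stand 13 mm farther back than shut.
Start: joints at [-1.293, 0.477, 0.022, 1.555, -0.011, 1.109, -0.083], TCP at [0.254, 0.625, 0.231] pointing down, gripper open.
Joint ranges: [-2.96, 2.96], [-0.34, 2.1], [-1.41, 1.46], [0.24, 2.44], [-1.37, 4.51], [0.17, 1.92], [-2.96, 2.96]. Speed limits (rad/s): [2.39, 2.39, 3.14, 3.14, 3.14, 3.14, 3.14].

## Interface

Orientations are given as a unit quaternion [w, x, y, z].
In Python, from station import get_obs, read_camera, hand_in gives the robot as it stands.
- The arm moves only by the tool arm_command, never from a script. Its argument "commands" is one flat list of numbers, 7 for each row, row after row: the shift along the tool's x, y, z in m, then the turn, a rotation vector about the tool's x, y, z in degrees, then the opening, from 0 (shut) to 1 (fully open). In form: [tx, ty, tz, rx, ry, rz, fingers, tx, ty, tz, rx, ry, rz, fingers, ...]. A call has 1 to 8 rows; each row is the pose to reach, as a shift and turn from the pose commanded when the call began, along the tool's axes at that moment; what a row does not reach only later rows make up. A row lasts 1/10 s, in which the tool goes at most 50 mm and 8.59 degrees, less where a joint would pass 70% of its speed; a pose out of reach is approached as far as the arm can. A call with a gripper value outside its range is refused whole. The fingers move at their own pace and stop on an object; "force" is the grip in N (left out, the last holds). Time passes only in rows, so rows that repeat a pose let the fingers close. It gives the time, the measured TCP pose, the force, the opening and the grip force at its end, in the units of the state.
- get_obs(): the state, without advancing time (a new reading comes with each control period).
- read_camera(name): name is "scene" or "top" or "wrist"; returns a dict with "img" (384x512x3 uint8, red, green, blue), "camera_matrix" (3x3 intrinsics, pixels), "pose" (4x4, takes a point from camera to world coordinates). Camera axes: x right, y down, z forward; pixel columns grow to the right and rows downward; lengths in m; the calibration is good to about 2 mm. A picture is of the moment at which its call begins. There is no depth.
- hand_in(): hands the job in; it is judged then, once.
The state is a dict: "t": time; "q": joint angles; "joint_vel": joint speeds; "joint_torque": joint torques, N m; "eef_pos": TCP position; "tool_rot": TCP orientation; "contact_force": force on the tool from outside, world axes, zero at the start; "torque": the same for the moment, N m; "gripper_width": opening from 0.0 (shut) to 1.0 (fully open); "grasp_force": force on a finger pad.
Only numpy, scipy, OpenCV 4.12 (cv2) and the standard library are available. Lean on these libraries where they do the work, as an engineer would, in place of code of your own. Each camera call takes 0.05 s, during which the arm holds its last target. There are 200 camera calls.

## Working session

There is one attempt and no reset: what is moved stays moved. The work goes in short steps, Python scripts to look and compute and a tool call to move; the robot and the scene stay as the last step left them, time stands still between calls to the robot, and variables do not carry over. Pictures are saved under pics/ and viewed, at most 14 in all, crops included, and the job is handed in when it is done.

Besides the shell and the picture viewer there is one more tool, called after "Emit:" as a command line: name --argument value ..., lists and objects as JSON in quotes. arm_command: Moves the arm, as the interface text tells. Its arguments: {"type":"object","properties":{"commands":{"type":"array","items":{"type":"number"}},"force":{"type":"number"}},"required":["commands"]}

```bash
ls; mkdir -p pics
python3 - <<'E'
from station import *
import cv2
o=get_obs();print({k:o[k] for k in('t','eef_pos','tool_rot','gripper_width','contact_force')})
for n in('scene','top'):
    r=read_camera(n);cv2.imwrite(f'pics/{n}0.png',cv2.resize(r['img'][...,::-1],(800,600),interpolation=cv2.INTER_CUBIC));print(n,r['camera_matrix'].tolist(),r['pose'].round(4).tolist())
E
```

```text
pics
{'t': 0.0, 'eef_pos': array([0.25379876, 0.6248446 , 0.23032286]), 'tool_rot': array([-1.13426699e-04,  1.91732122e-01,  9.81446885e-01, -8.89787732e-04]), 'gripper_width': 1.002222208470877, 'contact_force': array([-0.74625717,  0.74955466,  1.0480303 ])}
scene [[392.3364270176152, 0.0, 253.9784252550215], [0.0, 392.3364270176152, 192.1973769203486], [0.0, 0.0, 1.0]] [[0.3236, 0.598, -0.7332, 1.2401], [0.9461, -0.1962, 0.2576, -0.2426], [0.0102, -0.7771, -0.6293, 0.6268], [0.0, 0.0, 0.0, 1.0]]
top [[446.1246523458083, 0.0, 253.05036823032063], [0.0, 446.1246523458083, 188.94766565313654], [0.0, 0.0, 1.0]] [[0.0261, -0.9983, 0.0523, 0.4834], [-0.9994, -0.0272, -0.0204, 0.0132], [0.0218, -0.0517, -0.9984, 1.2397], [0.0, 0.0, 0.0, 1.0]]
```

View pics/top0.png

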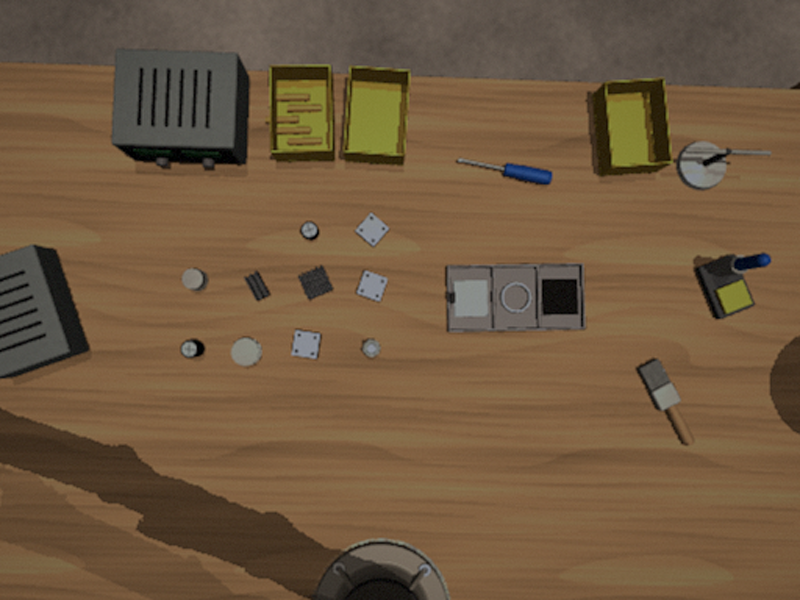

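View pics/scene0.png

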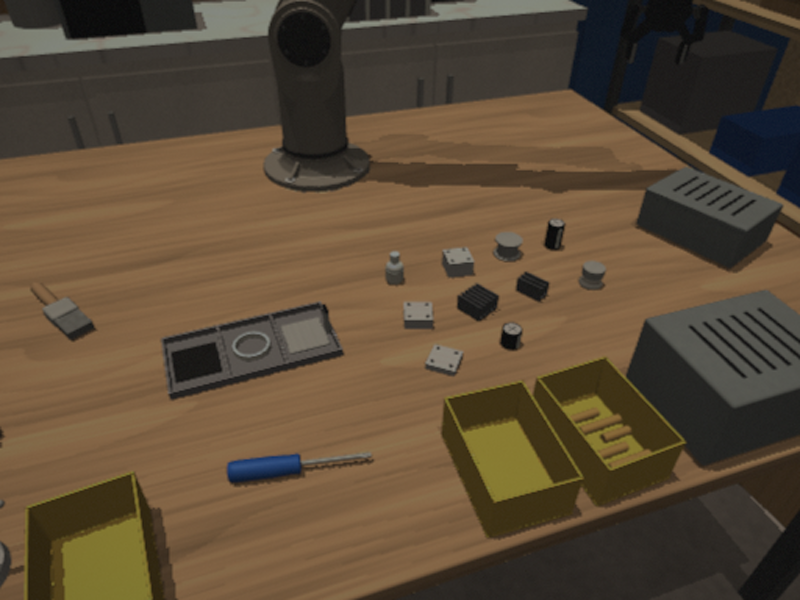

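The top view shows the tray at about (515,297), with the gauge compartment on the left, the ring in the middle and the pad on the right. The tall cap is at (191,349) and the short cap at (310,230). The wide sink is at (315,282). The blocks are at (306,344), (372,286) and (372,230). In the scene view they appear to get thinner in that order.

Next I'll measure precisely on enlarged crops.

```bash
cat > h.py <<'E'
from station import *
import cv2, numpy as np
from scipy.spatial.transform import Rotation as R
def px2w(r,uv,z):
    K,P=r['camera_matrix'],r['pose']; d=P[:3,:3]@np.linalg.solve(K,[uv[0],uv[1],1.]); t=P[:3,3]
    return t+d*(z-t[2])/d[2]
def w2px(r,p):
    P=r['pose']; c=P[:3,:3].T@(np.asarray(p)-P[:3,3]); q=r['camera_matrix']@c; return q[:2]/q[2]
def crop(r,x0,y0,x1,y1,s,name):
    cv2.imwrite(name,cv2.resize(r['img'][y0:y1,x0:x1,::-1],None,fx=s,fy=s,interpolation=cv2.INTER_CUBIC))
E
python3 - <<'E'
from h import *
r=read_camera('top'); crop(r,112,135,262,240,5,'pics/a.png'); crop(r,280,163,380,217,8,'pics/b.png')
r=read_camera('scene'); crop(r,240,135,400,245,5,'pics/c.png')
E
```

```text
(no output)
```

View pics/a.png

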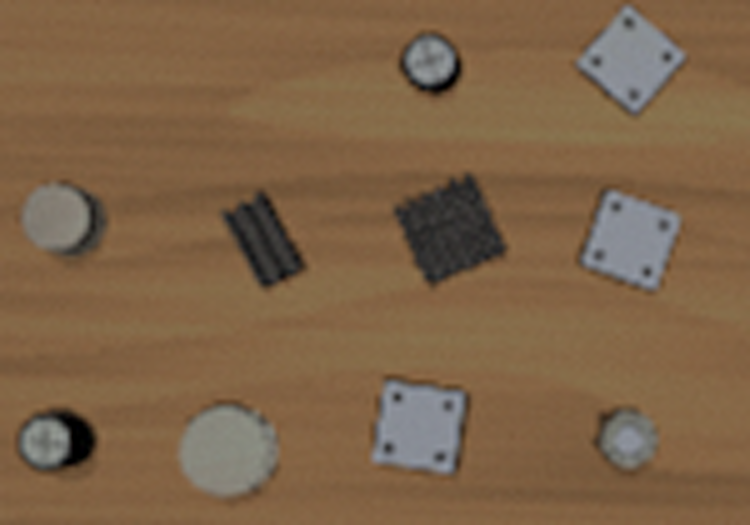

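View pics/b.png

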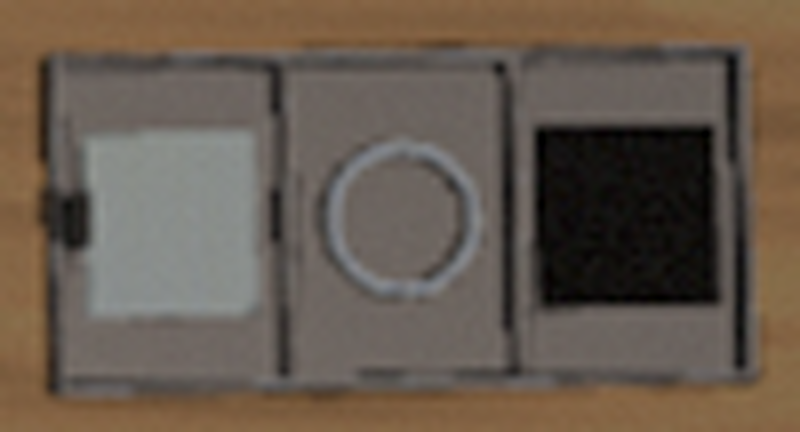

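View pics/c.png

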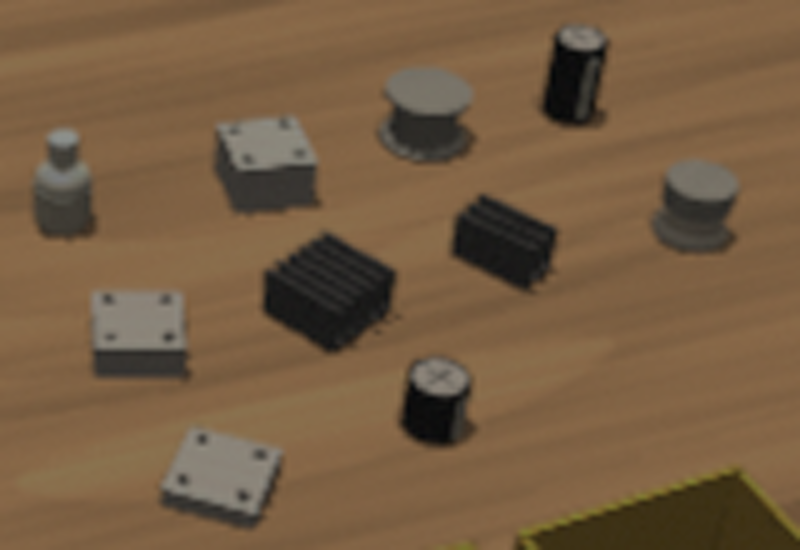

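Run:
```python
from h import *
r=read_camera('top'); s=read_camera('scene')
def go(n,pts,z,x0,y0,f):
    W=np.array([px2w(r,((u+.5)/f-.5+x0,(v+.5)/f-.5+y0),z)for u,v in pts])
    c=W.mean(0); msg=''
    if len(pts)==4:
        e=[W[(i+1)%4]-W[i] for i in range(4)]
        a=[(np.degrees(np.arctan2(k[1],k[0]))+45)%90-45 for k in e]; msg=(np.round([np.linalg.norm(k)*1000 for k in e],1),np.round(a,1))
    print(n,c[:2].round(4),msg)
A=(112,135,5);B=(280,163,8)
go('thick',[(387,378),(468,390),(456,474),(373,462)],.03,*A)
go('thin',[(628,5),(686,58),(633,115),(577,61)],.012,*A)
go('med',[(606,188),(682,212),(656,291),(580,265)],.02,*A)
go('sink',[(394,208),(470,175),(508,252),(432,285)],.028,*A)
go('cap',[(45,442)],.05,*A)
go('tray',[(45,55),(745,45),(757,377),(50,393)],.014,*B)
go('plate',[(85,130),(255,128),(260,315),(90,318)],.005,*B)
go('pad',[(534,126),(713,126),(720,300),(540,305)],.005,*B)
go('ring',[(405,219)],.013,*B)
# scene check (crop c: 240,135,5)
def s2(u,v,z): return px2w(s,((u+.5)/5-.5+240,(v+.5)/5-.5+135),z)[:2].round(4)
print('scene thick',s2(266,144,.03),'thin',s2(222,470,.012),'cap',s2(581,39,.05),'sink',s2(331,265,.028))
o=get_obs();q=o['tool_rot'];print(R.from_quat(np.r_[q[1:],q[0]]).as_matrix().round(3).tolist())
w=read_camera('wrist');print((np.array(w['pose'])[:3,3]-o['eef_pos']).round(3),w['pose'].round(3).tolist(),w['camera_matrix'].tolist())
```

```text
thick [0.4593 0.1408] (array([44.2, 45.7, 45.1, 45.8]), array([-6.9, -6.3, -6.8, -7.5]))
thin [0.6641 0.0334] (array([43.6, 43.2, 43.1, 42.1]), array([-41. , -41.1, -42.5, -40.4]))
med [0.5642 0.0305] (array([43.7, 45.6, 43.9, 44.6]), array([-16. , -16.6, -17.4, -17. ]))
sink [0.5658 0.1282] (array([44.9, 46.8, 44.8, 46.8]), array([25.2, 27.9, 25.1, 28. ]))
cap [0.4461 0.3366] 
tray [ 0.5513 -0.2232] (array([243.3, 115.1, 244.6, 116.6]), array([2.4, 2.8, 2.8, 2.1]))
plate [ 0.5478 -0.1457] (array([59.3, 65.1, 59.1, 65.3]), array([2.3, 2.6, 2.5, 2.8]))
pad [ 0.555  -0.3042] (array([62.8, 60.7, 63. , 62.4]), array([1.6, 3. , 3.1, 2.8]))
ring [ 0.5508 -0.2251] 
scene thick [0.4618 0.1394] thin [0.6672 0.031 ] cap [0.4481 0.3342] sink [0.5653 0.1298]
[[-0.926, 0.376, -0.0], [0.376, 0.926, -0.001], [-0.0, -0.001, -1.0]]
[-0.077  0.032  0.143] [[0.376, 0.877, 0.298, 0.177], [0.926, -0.356, -0.121, 0.657], [-0.0, 0.322, -0.947, 0.374], [0.0, 0.0, 0.0, 1.0]] [[323.65386908128596, 0.0, 254.06319763608113], [0.0, 323.65386908128596, 190.85874173552986], [0.0, 0.0, 1.0]]
```

The thick block is at crop (420,426) and the thin one at (632,60), which the scene view confirms. The two views agree to about 3 mm. I'll do the capacitor first.

```bash
cat >> h.py <<'E'
def plan(x,y,z,psi):
    "tool-frame shift (m) and rz (deg) to world x,y,z with closing axis at psi deg"
    o=get_obs();q=o['tool_rot'];M=R.from_quat(np.r_[q[1:],q[0]]).as_matrix()
    d=M.T@(np.array([x,y,z])-o['eef_pos']); cur=np.degrees(np.arctan2(M[1,1],M[0,1]))
    c,s=np.cos(np.radians(psi)),np.sin(np.radians(psi))
    T=np.array([[-s,c,0],[c,s,0],[0,0,-1.]]).copy(); T[:,0]=np.cross(T[:,1],T[:,2])
    rv=R.from_matrix(M.T@T).as_rotvec(degrees=True)
    print('t',round(o['t'],2),'pos',o['eef_pos'].round(4),'psi',round(cur,2),'| shift',d.round(4),'turn',rv.round(2))
E
python3 - <<'E'
from h import *
plan(.447,.3355,.15,0)
E
```

```text
t 0.35 pos [0.2539 0.6253 0.2311] psi 67.9 | shift [-0.2879 -0.1958  0.0812] turn [-2.00e-02  2.00e-02  6.79e+01]
```

Emit:
arm_command --commands '[-0.288,-0.196,0.081,0,0,67.9,1,-0.288,-0.196,0.081,0,0,67.9,1,-0.288,-0.196,0.081,0,0,67.9,1,-0.288,-0.196,0.081,0,0,67.9,1,-0.288,-0.196,0.081,0,0,67.9,1,-0.288,-0.196,0.081,0,0,67.9,1,-0.288,-0.196,0.081,0,0,67.9,1,-0.288,-0.196,0.081,0,0,67.9,1]' --force 40

```text
t: 1.15
eef_pos: [0.4504, 0.3281, 0.1495]
tool_rot: [0.002, 0.713, 0.702, -0.001]
contact_force: [-0.5, -0.4, 0.1]
gripper_width: 1.001
grasp_force: 0.0
```

Run:
```python
from h import *
plan(.447,.3355,.15,0)
r=read_camera('wrist')
im=r['img'].copy()
for p in [(.447,.3355,.05)]:
    u=w2px(r,p).round().astype(int);print(u);cv2.circle(im,tuple(map(int,u)),3,(255,0,0),1)
r['img']=im;crop(r,0,0,512,384,1.5,'pics/w1.png')
```

```text
t 1.15 pos [0.4504 0.3281 0.1495] psi -0.89 | shift [ 0.0074 -0.0035 -0.0005] turn [ 0.03  0.22 -0.89]
[250 183]
```

View pics/w1.png

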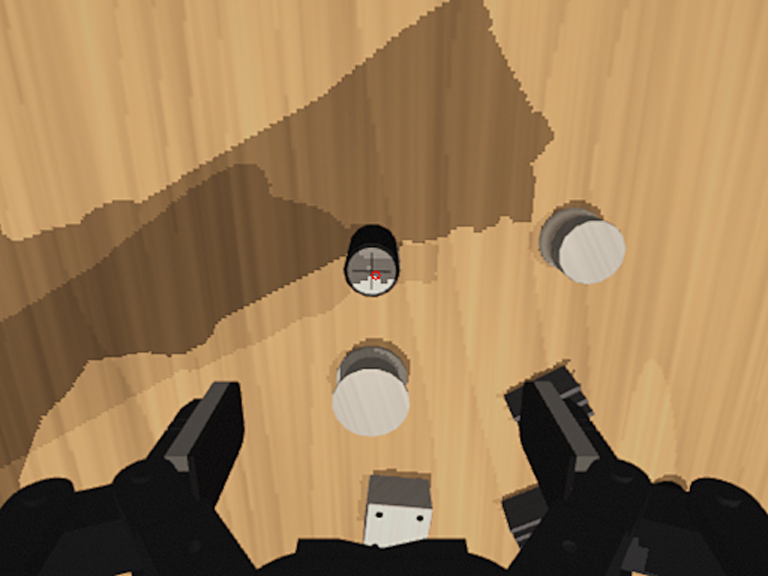

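The wrist view shows the tall cap's top at full-image (248,181), within 2 px of prediction. Spools stand to the right and below, clear of the fingers' path.

Run:
```python
from h import *
r=read_camera('wrist');g=cv2.cvtColor(r['img'],cv2.COLOR_RGB2GRAY)
u=w2px(r,(.447,.3355,.05)).round().astype(int)
# fit the metal top's rim: Hough circle near prediction
sub=g[u[1]-35:u[1]+35,u[0]-35:u[0]+35]
c=cv2.HoughCircles(cv2.resize(sub,None,fx=4,fy=4,interpolation=cv2.INTER_CUBIC),cv2.HOUGH_GRADIENT,1,400,param1=80,param2=15,minRadius=56,maxRadius=95)
print(u,c)
if c is not None:
    x,y=c[0,0,:2]/4+u-35; print(x,y,px2w(r,(x,y),.05))
plan(.447,.3355,.020,0)
```

```text
[251 186] [[[131.5 131.5  65.7]]]
248.875 183.875 [0.44539462 0.33687676 0.05      ]
t 1.25 pos [0.4482 0.3331 0.1501] psi -0.32 | shift [ 0.0026 -0.0012  0.1301] turn [ 0.    0.07 -0.32]
```

Emit:
arm_command --commands '[0.001,-0.001,0.05,0,0,0,1,0.001,-0.001,0.09,0,0,0,1,0.001,-0.001,0.12,0,0,0,1,0.001,-0.001,0.13,0,0,0,1,0.001,-0.001,0.13,0,0,0,1,0.001,-0.001,0.13,0,0,0,1]'

```text
t: 1.85
eef_pos: [0.4466, 0.3378, 0.0216]
tool_rot: [-0.0, 0.706, 0.708, 0.001]
contact_force: [0.4, -0.3, 0.3]
gripper_width: 1.001
grasp_force: 0.0
```

Emit:
arm_command --commands '[0,0,0,0,0,0,0,0,0,0,0,0,0,0,0,0,0,0,0,0,0,0,0,0,0,0,0,0,0,0,0,0,0,0,0,0,0,0,0,0,0,0,0,0,0,0,0,0,0]' --force 30

```text
t: 2.55
eef_pos: [0.4463, 0.3367, 0.0209]
tool_rot: [-0.0, 0.707, 0.707, 0.0]
contact_force: [-0.9, -1.7, 6.5]
gripper_width: 0.331
grasp_force: 29.3
```

Emit:
arm_command --commands '[0,0,-0.02,0,0,0,0,0,0,-0.05,0,0,0,0,0,0,-0.09,0,0,0,0,0,0,-0.11,0,0,0,0,0,0,-0.11,0,0,0,0]'

```text
t: 3.05
eef_pos: [0.4477, 0.3377, 0.1333]
tool_rot: [-0.0, 0.707, 0.707, 0.003]
contact_force: [1.3, -0.0, -1.0]
gripper_width: 0.331
grasp_force: 29.8
```

Run:
```python
from h import *
plan(.5508,-.2251,.12,0)
r=read_camera('wrist');crop(r,0,0,512,384,1.5,'pics/w2.png')
```

```text
t 3.05 pos [0.4477 0.3377 0.1333] psi -0.02 | shift [-0.5628  0.1032  0.0113] turn [ 0.23 -0.24 -0.02]
```

View pics/w2.png

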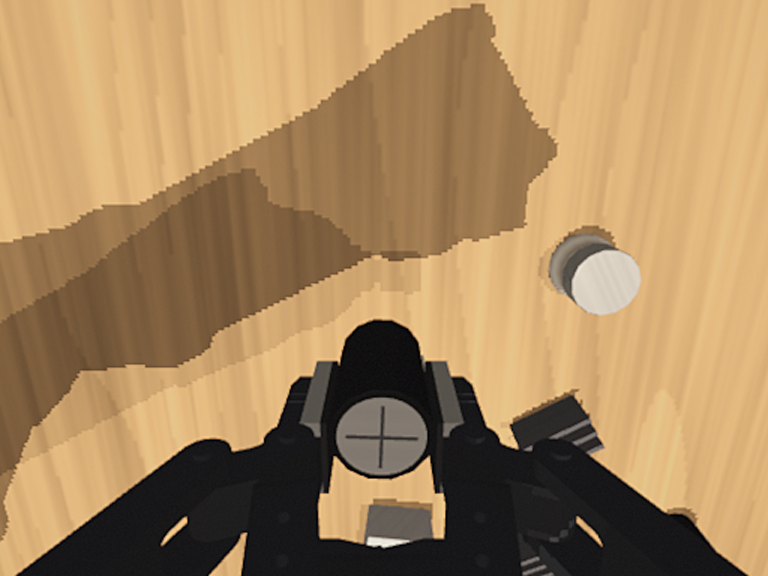

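The cap is held upright and centred; its top is at (380,436) in the view. Next I'll carry it past the ring so the wrist camera can see the ring.

Emit:
arm_command --commands '[-0.04,0.007,-0.01,0,0,0,0,-0.08,0.014,-0.02,0,0,0,0,-0.12,0.021,-0.02,0,0,0,0,-0.16,0.028,-0.02,0,0,0,0,-0.2,0.035,-0.02,0,0,0,0,-0.24,0.042,-0.02,0,0,0,0,-0.28,0.049,-0.02,0,0,0,0,-0.32,0.056,-0.02,0,0,0,0]'

```text
t: 3.9
eef_pos: [0.501, 0.0148, 0.1488]
tool_rot: [-0.001, 0.707, 0.707, -0.001]
contact_force: [0.7, 0.0, -1.2]
gripper_width: 0.325
grasp_force: 29.8
```

Emit:
arm_command --commands '[-0.04,0.007,0,0,0,0,0,-0.08,0.014,0,0,0,0,0,-0.12,0.021,0,0,0,0,0,-0.16,0.028,0,0,0,0,0,-0.2,0.035,0,0,0,0,0,-0.24,0.042,0,0,0,0,0,-0.28,0.049,0,0,0,0,0,-0.31,0.049,0,0,0,0,0]'

```text
t: 4.7
eef_pos: [0.5504, -0.296, 0.1484]
tool_rot: [-0.001, 0.708, 0.707, -0.001]
contact_force: [0.7, -0.5, -1.6]
gripper_width: 0.327
grasp_force: 29.8
```

Emit:
arm_command --commands '[0,0,0,0,0,0,0,0,0,0,0,0,0,0,0,0,0,0,0,0,0]'

```text
t: 5.0
eef_pos: [0.5507, -0.2918, 0.149]
tool_rot: [-0.001, 0.707, 0.708, -0.0]
contact_force: [-0.2, 0.3, -0.4]
gripper_width: 0.33
grasp_force: 29.8
```

Run:
```python
from h import *
plan(.551,-.295,.15,0)
r=read_camera('wrist');np.savez('ring.npz',**r)
print(w2px(r,(.551,-.225,.013)),w2px(r,(.548,-.1457,.005)))
crop(r,0,0,512,384,1.5,'pics/w3.png')
```

```text
t 5.0 pos [ 0.5507 -0.2918  0.149 ] psi 0.08 | shift [-0.0032  0.0003 -0.0011] turn [-0.11 -0.1   0.08]
[255.16397871 102.50853881] [251.53505316  -3.57940939]
```

View pics/w3.png

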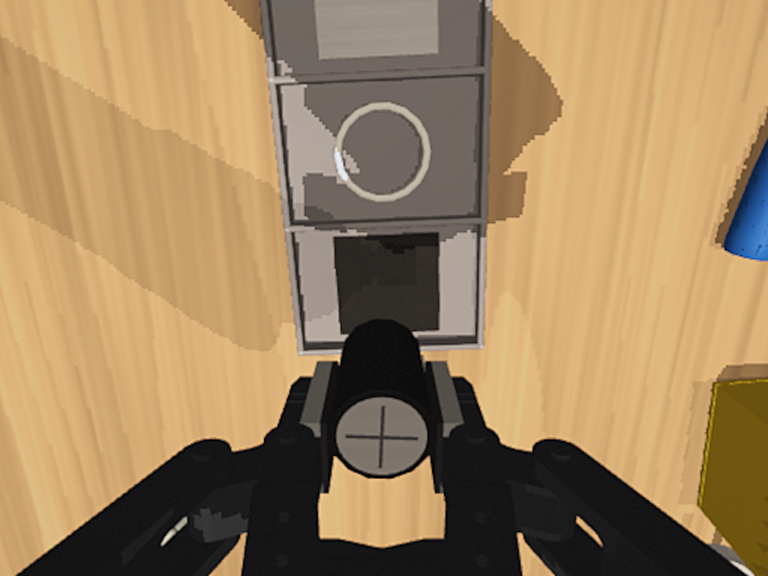

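Wrist view: the ring's rim is centred at (382.5,151.5), the pad corners are at (334,236), (438,233) and (440,331), and the plate's near edge runs from (319,58) to (439,53).

Run:
```python
from h import *
r=np.load('ring.npz')
f=lambda u,v,z:px2w(r,((u+.5)/1.5-.5,(v+.5)/1.5-.5),z).round(4)
print('ring',f(382.5,151.5,.013),'diam',f(431,151.5,.013)-f(334,151.5,.013))
print('cap top',f(381.5,436,.149+.0295))
a,b,c=f(334,236,.005),f(438,233,.005),f(440,331,.005);print('pad',(a+c)/2,b-a,c-b)
print('plate edge mid',f(319,58,.005),f(439,53,.005))
o=get_obs();print(o['eef_pos'])
```

```text
ring [ 0.5507 -0.2237  0.013 ] diam [0.0538 0.0001 0.    ]
cap top [ 0.5504 -0.2903  0.1785]
pad [ 0.5548 -0.3044  0.005 ] [0.0626 0.002  0.    ] [ 0.0038 -0.0642  0.    ]
plate edge mid [ 0.5164 -0.1756  0.005 ] [ 0.5809 -0.173   0.005 ]
[ 0.55097077 -0.29160349  0.14930163]
```

Emit:
arm_command --commands '[0.035,0,0,0,0,0,0,0.067,0,0.0,0,0,0,0,0.067,0,0.03,0,0,0,0,0.067,0,0.06,0,0,0,0,0.067,0,0.08,0,0,0,0,0.067,0,0.08,0,0,0,0]'

```text
t: 5.65
eef_pos: [0.5492, -0.2239, 0.0676]
tool_rot: [-0.003, 0.706, 0.708, -0.001]
contact_force: [0.5, -0.1, -0.3]
gripper_width: 0.334
grasp_force: 29.8
```

Emit:
arm_command --commands '[0,0,0.02,0,0,0,0,0,0,0.035,0,0,0,0,0,0,0.042,0,0,0,0,0,0,0.044,0,0,0,0,0,0,0.045,0,0,0,0,0,0,0.045,0,0,0,0]'

```text
t: 6.25
eef_pos: [0.5514, -0.2268, 0.0258]
tool_rot: [0.0, 0.707, 0.707, 0.0]
contact_force: [-0.2, 0.1, -0.7]
gripper_width: 0.331
grasp_force: 29.8
```

Emit:
arm_command --commands '[0.002,0,0.001,0,0,0,0,0.002,0,0.002,0,0,0,0,0.002,0,0.002,0,0,0,0,0.002,0,0.002,0,0,0,0]'

```text
t: 6.65
eef_pos: [0.5514, -0.2243, 0.024]
tool_rot: [0.0, 0.707, 0.707, 0.0]
contact_force: [-1.3, 0.5, 6.5]
gripper_width: 0.332
grasp_force: 30.3
```

Emit:
arm_command --commands '[0,0,0,0,0,0,0.8,0,0,0,0,0,0,0.8,0,0,0,0,0,0,0.8,0,0,0,0,0,0,0.8,0,0,-0.03,0,0,0,0.8,0,0,-0.07,0,0,0,0.8,0,0,-0.12,0,0,0,0.8,0,0,-0.13,0,0,0,0.8]'

```text
t: 7.45
eef_pos: [0.5538, -0.2263, 0.1587]
tool_rot: [0.004, 0.707, 0.707, 0.002]
contact_force: [0.9, -0.6, -0.9]
gripper_width: 0.797
grasp_force: 0.0
```

Run:
```python
from h import *
plan(.566,.1285,.15,26.5)
r=read_camera('top');np.savez('top1.npz',**r)
a=r['img'][163:217,280:380,::-1]
s=read_camera('scene');b=s['img'][185:260,95:225,::-1]
a=cv2.resize(a,(400,216),interpolation=cv2.INTER_CUBIC);b=cv2.resize(b,(400,231),interpolation=cv2.INTER_CUBIC)
cv2.imwrite('pics/d.png',np.vstack([a,b]))
```

```text
t 7.45 pos [ 0.5538 -0.2263  0.1587] psi -0.05 | shift [0.3549 0.0118 0.0079] turn [  0.43   0.24 -26.55]
```

View pics/d.png

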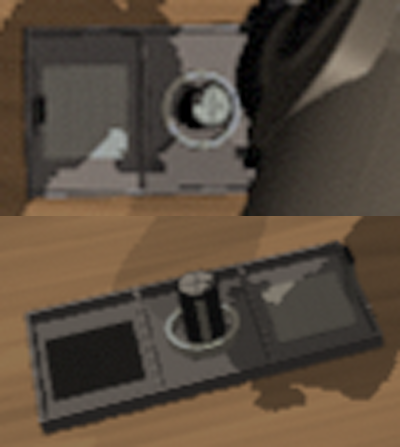

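The tall cap stands inside the ring. Next is the heatsink: first an offset vantage point for the wrist camera.

Emit:
arm_command --commands '[0.29,0.046,0,0,0,-26.5,1,0.29,0.046,0,0,0,-26.5,1,0.29,0.046,0,0,0,-26.5,1,0.29,0.046,0,0,0,-26.5,1,0.29,0.046,0,0,0,-26.5,1,0.29,0.046,0,0,0,-26.5,1,0.29,0.046,0,0,0,-26.5,1,0.29,0.046,0,0,0,-26.5,1]'

```text
t: 8.35
eef_pos: [0.5958, 0.0668, 0.1512]
tool_rot: [-0.001, 0.525, 0.851, -0.001]
contact_force: [0.3, -0.5, -0.3]
gripper_width: 1.005
grasp_force: 0.0
```

Emit:
arm_command --commands '[0,0,0,0,0,0,1,0,0,0,0,0,0,1]'

```text
t: 8.55
eef_pos: [0.5966, 0.0632, 0.1527]
tool_rot: [-0.0, 0.528, 0.85, -0.001]
contact_force: [-1.6, -0.8, -0.5]
gripper_width: 0.997
grasp_force: 0.0
```

Run:
```python
from h import *
plan(.566,.1285,.01,26.5)
r=read_camera('wrist');np.savez('sink.npz',**r)
print(w2px(r,(.566,.1285,.028)))
crop(r,0,0,512,384,1.5,'pics/w4.png')
```

```text
t 8.55 pos [0.5966 0.0632 0.1527] psi 26.32 | shift [0.0721 0.0018 0.1427] turn [-0.08  0.02 -0.18]
[256.14797688  96.2272767 ]
```

View pics/w4.png

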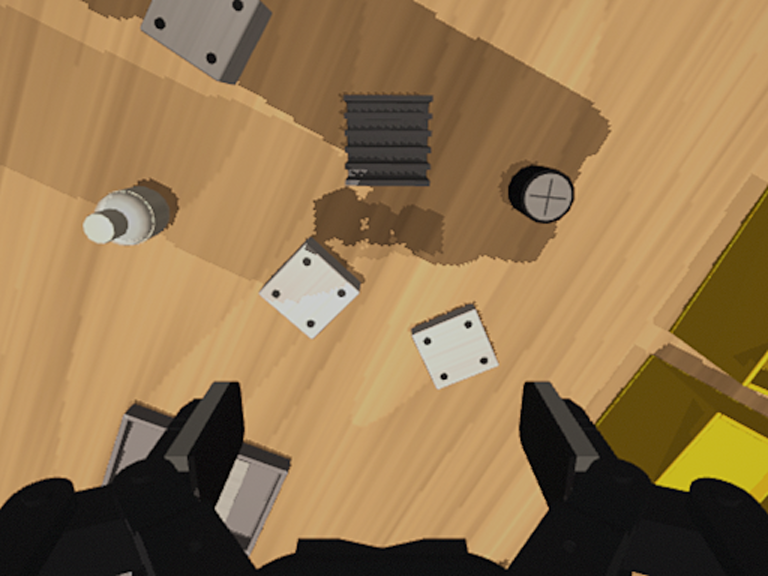

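The view shows the six-fin sink at (387,140) with its fins along the closing axis, so it's square to the gripper. The thin block is at (455,348).

Run:
```python
from h import *
r=np.load('sink.npz')
f=lambda u,v,z:px2w(r,((u+.5)/1.5-.5,(v+.5)/1.5-.5),z).round(4)
def q(n,P,z):
    W=np.array([f(*p,z) for p in P]);e=[W[(i+1)%4]-W[i] for i in range(4)]
    print(n,W.mean(0)[:2].round(4),[round(np.linalg.norm(k)*1e3,1) for k in e],[round((np.degrees(np.arctan2(k[1],k[0]))+45)%90-45,1) for k in e])
q('sink',[(342,96),(432,97),(430,184),(346,184)],.028)
q('thin',[(412,334),(474,309),(497,366),(438,389)],.012)
q('med',[(308,240),(359,293),(312,338),(261,293)],.02)
```

```text
sink [0.5667 0.1306] [np.float64(46.2), np.float64(44.1), np.float64(45.7), np.float64(44.5)] [np.float64(25.8), np.float64(26.9), np.float64(26.4), np.float64(27.5)]
thin [0.6641 0.034 ] [np.float64(42.1), np.float64(43.6), np.float64(41.6), np.float64(43.8)] [np.float64(-39.7), np.float64(-40.1), np.float64(-39.4), np.float64(-39.4)]
med [0.5639 0.0322] [np.float64(43.8), np.float64(41.9), np.float64(41.7), np.float64(44.2)] [np.float64(-22.0), np.float64(-18.8), np.float64(-19.0), np.float64(-16.1)]
```

Emit:
arm_command --commands '[0.04,0.002,0.03,0,0,0,1,0.073,0.002,0.06,0,0,0,1,0.073,0.002,0.085,0,0,0,1,0.073,0.002,0.085,0,0,0,1,0.073,0.002,0.085,0,0,0,1,0.073,0.002,0.085,0,0,0,1]'

```text
t: 9.2
eef_pos: [0.5679, 0.1302, 0.0699]
tool_rot: [0.001, 0.527, 0.85, 0.001]
contact_force: [-0.0, 0.3, -0.6]
gripper_width: 1.001
grasp_force: 0.0
```

Run:
```python
from h import *
plan(.566,.1297,.004,26.4)
```

```text
t 9.2 pos [0.5679 0.1302 0.0699] psi 26.34 | shift [ 0.0004 -0.0021  0.0659] turn [ 0.14  0.06 -0.06]
```

Emit:
arm_command --commands '[0,-0.002,0.03,0,0,0,1,0,-0.002,0.05,0,0,0,1,0,-0.002,0.062,0,0,0,1,0,-0.002,0.066,0,0,0,1,0,-0.002,0.066,0,0,0,1,0,-0.002,0.066,0,0,0,1]'

```text
t: 9.8
eef_pos: [0.5655, 0.1307, 0.0034]
tool_rot: [0.001, 0.526, 0.85, 0.001]
contact_force: [0.0, 0.0, 1.1]
gripper_width: 1.0
grasp_force: 0.0
```

Emit:
arm_command --commands '[0,0,0,0,0,0,0.3,0,0,0,0,0,0,0.3,0,0,0,0,0,0,0.3,0,0,0,0,0,0,0.3,0,0,0,0,0,0,0.3,0,0,0,0,0,0,0.3]' --force 40

```text
t: 10.4
eef_pos: [0.5649, 0.1309, 0.003]
tool_rot: [0.0, 0.526, 0.85, 0.0]
contact_force: [-1.5, -0.3, 5.0]
gripper_width: 0.534
grasp_force: 40.8
```

Emit:
arm_command --commands '[0,0,-0.02,0,0,0,0.3,0,0,-0.05,0,0,0,0.3,0,0,-0.09,0,0,0,0.3,0,0,-0.12,0,0,0,0.3,0,0,-0.14,0,0,0,0.3,0,0,-0.14,0,0,0,0.3]'

```text
t: 11.0
eef_pos: [0.5664, 0.1312, 0.1453]
tool_rot: [0.002, 0.526, 0.85, 0.002]
contact_force: [0.4, -0.2, -0.6]
gripper_width: 0.526
grasp_force: 41.3
```

Run:
```python
from h import *
plan(.557,-.375,.15,2.4)
```

```text
t 11.0 pos [0.5664 0.1312 0.1453] psi 26.49 | shift [-0.4489 -0.2341 -0.0058] turn [ 0.33 -0.05 24.09]
```

Emit:
arm_command --commands '[-0.036,-0.019,0,0,0,2,0.3,-0.072,-0.037,0,0,0,4,0.3,-0.108,-0.056,0,0,0,6,0.3,-0.144,-0.075,0,0,0,8,0.3,-0.18,-0.094,0,0,0,10,0.3,-0.216,-0.112,0,0,0,12,0.3,-0.252,-0.131,0,0,0,14,0.3,-0.288,-0.15,0,0,0,16,0.3]'

```text
t: 11.8
eef_pos: [0.5577, -0.1952, 0.1409]
tool_rot: [-0.001, 0.64, 0.768, -0.0]
contact_force: [1.0, -0.1, -0.6]
gripper_width: 0.526
grasp_force: 41.3
```

Run:
```python
from h import *
plan(.557,-.375,.15,2.4)
```

```text
t 11.8 pos [ 0.5577 -0.1952  0.1409] psi 10.43 | shift [-0.1767 -0.0333 -0.0091] turn [-0.1  -0.03  8.03]
```

Emit:
arm_command --commands '[-0.04,-0.008,-0.003,0,0,2,0.3,-0.08,-0.016,-0.006,0,0,4,0.3,-0.12,-0.023,-0.008,0,0,6,0.3,-0.16,-0.03,-0.008,0,0,8,0.3,-0.177,-0.033,-0.008,0,0,8,0.3,-0.177,-0.033,-0.008,0,0,8,0.3,-0.177,-0.033,-0.008,0,0,8,0.3,-0.177,-0.033,-0.008,0,0,8,0.3]'

```text
t: 12.6
eef_pos: [0.5591, -0.3714, 0.1495]
tool_rot: [-0.001, 0.691, 0.723, 0.001]
contact_force: [-0.1, 0.4, -1.8]
gripper_width: 0.527
grasp_force: 41.3
```

Run:
```python
from h import *
plan(.5545,-.304,.15,2.4)
r=read_camera('wrist');np.savez('pad.npz',**r)
crop(r,0,0,512,384,1.5,'pics/w5.png')
```

```text
t 12.6 pos [ 0.5591 -0.3714  0.1495] psi 2.65 | shift [ 0.0676 -0.0014 -0.0004] turn [-0.04 -0.12  0.25]
```

View pics/w5.png

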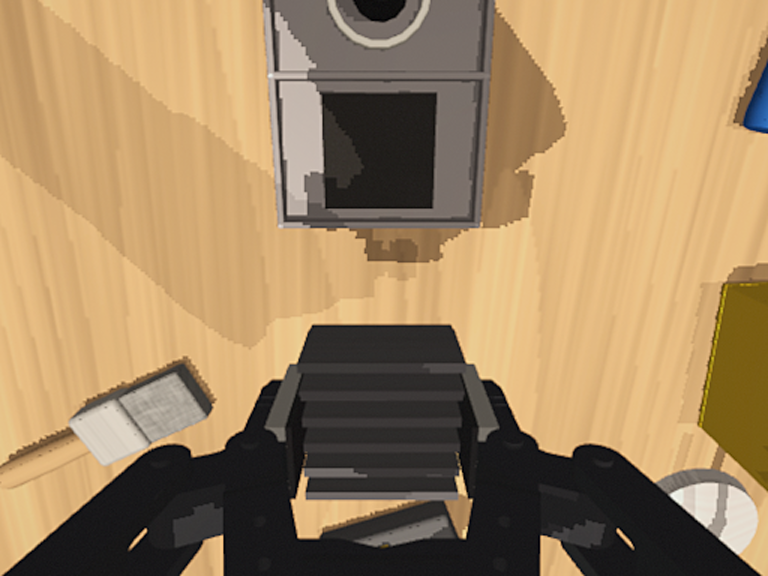

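The pad corners are at (322,93), (437,93), (434,208) and (326,208). The held sink's top runs from row 364 to row 499, square to the fingers.

Run:
```python
from h import *
r=np.load('pad.npz')
f=lambda u,v,z:px2w(r,((u+.5)/1.5-.5,(v+.5)/1.5-.5),z)
def q(n,P,z):
    W=np.array([f(*p,z) for p in P]);e=[W[(i+1)%4]-W[i] for i in range(4)]
    print(n,W.mean(0)[:2].round(4),[round(np.linalg.norm(k)*1e3,1) for k in e],[round((np.degrees(np.arctan2(k[1],k[0]))+45)%90-45,1) for k in e])
q('pad',[(322,93),(437,93),(434,208),(326,208)],.005)
q('sink',[(302,364),(466,365),(458,499),(305,499)],.1495+.025)
print(f(379,20,.013))
o=get_obs();print(o['eef_pos'])
q=o['tool_rot'];print(R.from_quat(np.r_[q[1:],q[0]]).as_matrix().round(4))
```

```text
pad [ 0.5547 -0.3044] [np.float64(63.4), np.float64(63.4), np.float64(64.0), np.float64(63.4)] [np.float64(2.6), np.float64(3.1), np.float64(2.6), np.float64(2.6)]
sink [ 0.5592 -0.3729] [np.float64(44.5), np.float64(45.0), np.float64(46.0), np.float64(45.3)] [np.float64(2.3), np.float64(2.8), np.float64(2.6), np.float64(0.8)]
[ 0.55137972 -0.23842784  0.013     ]
[ 0.55916582 -0.37152392  0.14973268]
[[-4.640e-02  9.989e-01 -4.000e-04]
 [ 9.989e-01  4.640e-02  1.700e-03]
 [ 1.700e-03 -3.000e-04 -1.000e+00]]
```

Emit:
arm_command --commands '[0.035,-0.001,0.0,0,0,0,0.3,0.0685,-0.0014,0.02,0,0,0,0.3,0.0685,-0.0014,0.06,0,0,0,0.3,0.0685,-0.0014,0.1,0,0,0,0.3,0.0685,-0.0014,0.11,0,0,0,0.3,0.0685,-0.0014,0.11,0,0,0,0.3,0.0685,-0.0014,0.11,0,0,0,0.3,0.0685,-0.0014,0.11,0,0,0,0.3]'

```text
t: 13.45
eef_pos: [0.5555, -0.3066, 0.0425]
tool_rot: [0.002, 0.692, 0.722, 0.001]
contact_force: [0.7, 0.9, -0.7]
gripper_width: 0.528
grasp_force: 41.3
```

Run:
```python
from h import *
plan(.5546,-.303,.0085,2.6)
```

```text
t 13.45 pos [ 0.5555 -0.3066  0.0425] psi 2.48 | shift [ 0.0036 -0.0009  0.034 ] turn [ 0.18  0.09 -0.12]
```

Emit:
arm_command --commands '[0,0,0,0,0,0,0.3,0,0,0,0,0,0,0.3,0,0,0,0,0,0,0.3,0,0,0,0,0,0,0.3,0,0,0,0,0,0,0.3]'

```text
t: 13.95
eef_pos: [0.5541, -0.3056, 0.0403]
tool_rot: [-0.0, 0.692, 0.722, 0.0]
contact_force: [0.1, -0.0, -0.7]
gripper_width: 0.53
grasp_force: 41.3
```

Run:
```python
from h import *
plan(.5546,-.303,.0085,2.6)
```

```text
t 13.95 pos [ 0.5541 -0.3056  0.0403] psi 2.5 | shift [0.0026 0.0006 0.0318] turn [ 0.  -0.  -0.1]
```

Emit:
arm_command --commands '[0.0026,0.0005,0.005,0,0,0,0.3,0.0026,0.0005,0.015,0,0,0,0.3,0.0026,0.0005,0.023,0,0,0,0.3,0.0026,0.0005,0.028,0,0,0,0.3,0.0026,0.0005,0.03,0,0,0,0.3,0.0026,0.0005,0.031,0,0,0,0.3,0.0026,0.0005,0.032,0,0,0,0.3,0.0026,0.0005,0.0325,0,0,0,0.3]'

```text
t: 14.75
eef_pos: [0.5547, -0.3031, 0.0081]
tool_rot: [0.0, 0.692, 0.722, 0.0]
contact_force: [-1.1, 0.3, 4.5]
gripper_width: 0.529
grasp_force: 41.8
```

Emit:
arm_command --commands '[0,0,0,0,0,0,0.3,0,0,0,0,0,0,0.3]'

```text
t: 14.95
eef_pos: [0.5547, -0.3031, 0.0081]
tool_rot: [0.0, 0.692, 0.722, 0.0]
contact_force: [-0.3, 0.7, -0.0]
gripper_width: 0.53
grasp_force: 41.3
```

Emit:
arm_command --commands '[0,0,0,0,0,0,0.62,0,0,0,0,0,0,0.75,0,0,0,0,0,0,0.75,0,0,0,0,0,0,0.75,0,0,-0.03,0,0,0,0.75,0,0,-0.07,0,0,0,0.75,-0.03,0,-0.12,0,0,0,0.75,-0.07,0,-0.14,0,0,0,0.75]'

```text
t: 15.75
eef_pos: [0.5598, -0.3692, 0.15]
tool_rot: [0.001, 0.69, 0.724, 0.001]
contact_force: [0.8, 0.2, -0.5]
gripper_width: 0.751
grasp_force: 0.0
```

Emit:
arm_command --commands '[0,0,0,0,0,0,1,0,0,0,0,0,0,1,0,0,0,0,0,0,1]'

```text
t: 16.05
eef_pos: [0.5572, -0.3699, 0.1457]
tool_rot: [-0.001, 0.691, 0.723, 0.0]
contact_force: [-0.6, 0.1, -0.1]
gripper_width: 1.0
grasp_force: 0.0
```

Run:
```python
from h import *
plan(.46,.07,.15,-6.8)
r=read_camera('wrist');np.savez('pad2.npz',**r)
crop(r,130,0,390,170,3,'pics/w6.png')
```

```text
t 16.05 pos [ 0.5572 -0.3699  0.1457] psi 2.54 | shift [ 0.4438 -0.0776 -0.0034] turn [-0.08 -0.1   9.34]
```

View pics/w6.png

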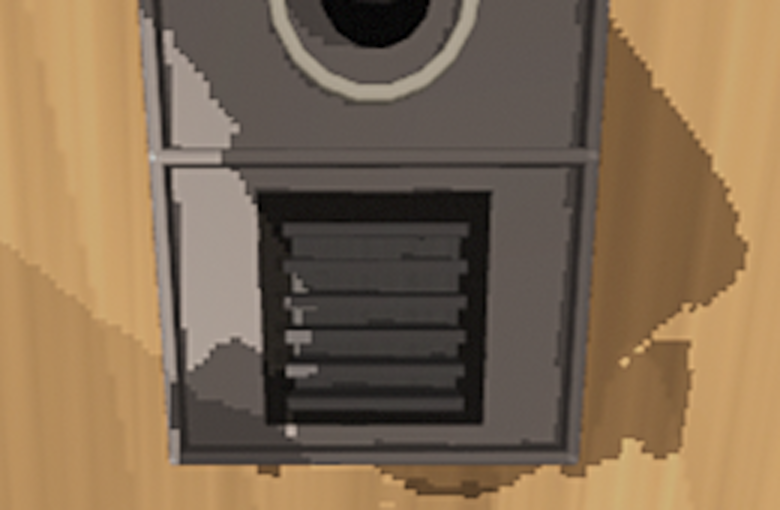

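The sink lies fins up and square on the pad, whose corners are (258,192) to (484,423). I'll put numbers on its centring.

Run:
```python
from h import *
r=np.load('pad2.npz')
f=lambda u,v,z:px2w(r,((u+.5)/3-.5+130,(v+.5)/3-.5),z)
m=lambda P,z:np.mean([f(*p,z) for p in P],0).round(4)
print(m([(258,192),(490,192),(484,423),(267,425)],.005),m([(282,223),(470,223),(465,411),(287,411)],.033))
plan(.46,.07,.15,-6.8)
```

```text
[ 0.5544 -0.3044  0.005 ] [ 0.5546 -0.3045  0.033 ]
t 16.1 pos [ 0.5573 -0.3694  0.1454] psi 2.58 | shift [ 0.4434 -0.0774 -0.0035] turn [-0.11 -0.11  9.38]
```

Emit:
arm_command --commands '[0.443,-0.085,-0.004,0,0,9.4,1,0.443,-0.085,-0.004,0,0,9.4,1,0.443,-0.085,-0.004,0,0,9.4,1,0.443,-0.085,-0.004,0,0,9.4,1,0.443,-0.085,-0.004,0,0,9.4,1,0.443,-0.085,-0.004,0,0,9.4,1,0.443,-0.085,-0.004,0,0,9.4,1,0.443,-0.085,-0.004,0,0,9.4,1]'

```text
t: 16.9
eef_pos: [0.4634, 0.0207, 0.1497]
tool_rot: [-0.0, 0.748, 0.664, -0.0]
contact_force: [0.7, 1.0, 0.7]
gripper_width: 1.002
grasp_force: 0.0
```

Run:
```python
from h import *
plan(.452,.07,.15,-6.8)
```

```text
t 16.9 pos [0.4634 0.0207 0.1497] psi -6.8 | shift [ 0.0476 -0.0171 -0.0002] turn [-0.08  0.    0.  ]
```

Emit:
arm_command --commands '[0.045,-0.017,0,0,0,0,1,0.045,-0.017,0,0,0,0,1,0.045,-0.017,0,0,0,0,1,0.045,-0.017,0,0,0,0,1,0.045,-0.017,0,0,0,0,1]'

```text
t: 17.4
eef_pos: [0.4536, 0.0633, 0.1501]
tool_rot: [0.0, 0.749, 0.662, -0.0]
contact_force: [0.1, -0.6, -0.0]
gripper_width: 1.002
grasp_force: 0.0
```

Run:
```python
from h import *
plan(.4605,.14,.006,-6.8)
r=read_camera('wrist');np.savez('thick.npz',**r)
crop(r,130,0,390,190,3,'pics/w7.png')
```

```text
t 17.4 pos [0.4536 0.0633 0.1501] psi -7.04 | shift [ 0.0771 -0.0025  0.1441] turn [-0.02  0.03 -0.24]
```

View pics/w7.png

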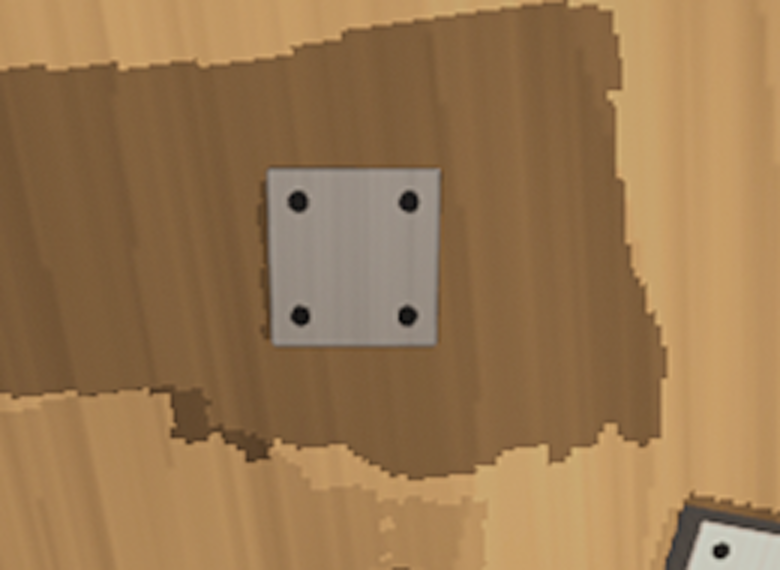

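The thick block sits square to the tool, with corners (267,168), (440,168), (437,346) and (272,346).

```bash
cat >> h.py <<'E'
def quad(r,n,P,z,x0=0,y0=0,s=1.5):
    W=np.array([px2w(r,((u+.5)/s-.5+x0,(v+.5)/s-.5+y0),z) for u,v in P]);e=[W[(i+1)%4]-W[i] for i in range(4)]
    print(n,W.mean(0)[:2].round(4),[float(round(np.linalg.norm(k)*1e3,1)) for k in e],[float(round((np.degrees(np.arctan2(k[1],k[0]))+45)%90-45,1)) for k in e])
E
python3 - <<'E'
from h import *
r=np.load('thick.npz')
quad(r,'thick',[(267,168),(440,168),(437,346),(272,346)],.03,130,0,3)
plan(.4605,.14,.006,-6.9)
E
```

```text
thick [0.4581 0.1429] [43.3, 43.6, 43.7, 43.6] [-7.0, -6.8, -7.0, -7.3]
t 17.45 pos [0.4537 0.0633 0.1502] psi -7.05 | shift [ 0.0771 -0.0027  0.1442] turn [-0.01  0.03 -0.15]
```

Emit:
arm_command --commands '[0.04,-0.002,0.03,0,0,0,1,0.079,-0.0045,0.06,0,0,0,1,0.079,-0.0045,0.085,0,0,0,1,0.079,-0.0045,0.085,0,0,0,1,0.079,-0.0045,0.085,0,0,0,1,0.079,-0.0045,0.115,0,0,0,1,0.079,-0.0045,0.14,0,0,0,1,0.079,-0.0045,0.144,0,0,0,1]'

```text
t: 18.25
eef_pos: [0.4584, 0.142, 0.006]
tool_rot: [-0.0, 0.749, 0.662, -0.001]
contact_force: [-0.0, -0.3, 0.5]
gripper_width: 1.0
grasp_force: 0.0
```

Emit:
arm_command --commands '[0,0,0,0,0,0,1,0,0,0,0,0,0,1,0,0,0,0,0,0,1,0,0,0,0,0,0,0.3,0,0,0,0,0,0,0.3,0,0,0,0,0,0,0.3,0,0,0,0,0,0,0.3,0,0,0,0,0,0,0.3]' --force 50

```text
t: 19.05
eef_pos: [0.4588, 0.1438, 0.0068]
tool_rot: [-0.0, 0.748, 0.663, 0.0]
contact_force: [-1.4, 0.1, 7.4]
gripper_width: 0.503
grasp_force: 51.0
```

Emit:
arm_command --commands '[0,0,-0.02,0,0,0,0.3,0,0,-0.05,0,0,0,0.3,0,0,-0.09,0,0,0,0.3,0,0,-0.12,0,0,0,0.3,0,0,-0.145,0,0,0,0.3,0,0,-0.145,0,0,0,0.3]'

```text
t: 19.65
eef_pos: [0.4605, 0.1443, 0.1541]
tool_rot: [0.0, 0.748, 0.663, 0.003]
contact_force: [0.6, -0.8, -1.2]
gripper_width: 0.505
grasp_force: 51.8
```

Run:
```python
from h import *
plan(.5505,-.216,.152,2.6)
```

```text
t 19.65 pos [0.4605 0.1443 0.1541] psi -6.91 | shift [-0.3469  0.1327  0.0014] turn [ 0.27 -0.2  -9.51]
```

Emit:
arm_command --commands '[-0.04,0.016,0,0,0,-1,0.3,-0.08,0.032,0,0,0,-2,0.3,-0.12,0.048,0,0,0,-3.5,0.3,-0.16,0.064,0,0,0,-5,0.3,-0.2,0.08,0,0,0,-6.5,0.3,-0.24,0.096,0,0,0,-8,0.3,-0.28,0.112,0,0,0,-9.5,0.3,-0.32,0.125,0,0,0,-9.5,0.3]'

```text
t: 20.45
eef_pos: [0.5439, -0.1905, 0.1497]
tool_rot: [-0.001, 0.691, 0.723, -0.0]
contact_force: [0.7, -0.4, -0.9]
gripper_width: 0.504
grasp_force: 51.7
```

Emit:
arm_command --commands '[-0.027,0.012,0,0,0,0,0.3,-0.027,0.012,0,0,0,0,0.3,-0.027,0.012,0,0,0,0,0.3,-0.027,0.012,0,0,0,0,0.3,-0.027,0.012,0,0,0,0,0.3]'

```text
t: 20.95
eef_pos: [0.5571, -0.2137, 0.1507]
tool_rot: [-0.001, 0.69, 0.724, 0.0]
contact_force: [-0.6, -0.1, -1.4]
gripper_width: 0.502
grasp_force: 51.6
```

Run:
```python
from h import *
plan(.5475,-.144,.05,2.6)
r=read_camera('wrist');np.savez('plate.npz',**r)
crop(r,0,0,512,384,1.5,'pics/w8.png')
```

```text
t 20.95 pos [ 0.5571 -0.2137  0.1507] psi 2.72 | shift [ 0.07   -0.0062  0.1008] turn [-0.06 -0.07  0.12]
```

View pics/w8.png

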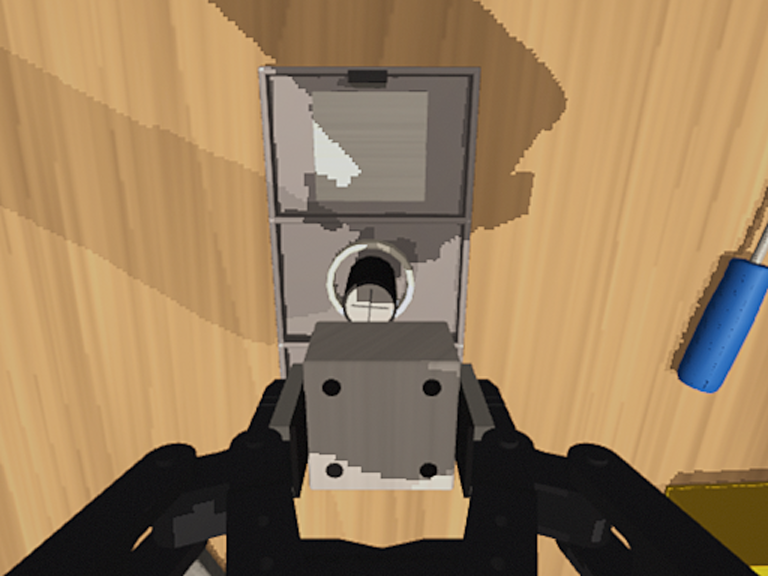

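The plate corners are at (312,93), (428,93), (426,202) and (315,202). The held block's top is at (304,361) to (454,489), sitting square in the fingers.

Run:
```python
from h import *
r=np.load('plate.npz')
quad(r,'plate',[(312,93),(428,93),(426,202),(315,202)],.005)
quad(r,'tray1',[(260,67),(480,67),(463,346),(280,346)],.014)
quad(r,'block',[(304,361),(461,361),(454,489),(309,489)],.1739)
plan(.5475,-.144,.05,2.6)
```

```text
plate [ 0.5472 -0.1454] [64.2, 60.1, 65.8, 60.1] [2.7, 3.3, 2.7, 1.8]
tray1 [ 0.5493 -0.1841] [116.1, 162.1, 116.1, 162.1] [2.7, 2.6, 2.7, 2.6]
block [ 0.557  -0.2142] [43.1, 43.2, 44.0, 43.2] [2.7, 2.9, 2.7, 1.8]
t 21.0 pos [ 0.5573 -0.214   0.151 ] psi 2.71 | shift [ 0.0702 -0.0064  0.101 ] turn [-0.03 -0.05  0.11]
```

Emit:
arm_command --commands '[0.035,-0.003,0.0,0,0,0,0.3,0.0696,-0.0066,0.02,0,0,0,0.3,0.0696,-0.0066,0.06,0,0,0,0.3,0.0696,-0.0066,0.09,0,0,0,0.3,0.0696,-0.0066,0.11,0,0,0,0.3,0.0696,-0.0066,0.11,0,0,0,0.3,0.0696,-0.0066,0.11,0,0,0,0.3,0.0696,-0.0066,0.11,0,0,0,0.3]'

```text
t: 21.8
eef_pos: [0.5488, -0.1464, 0.0427]
tool_rot: [0.001, 0.691, 0.723, 0.001]
contact_force: [-0.2, -0.3, -1.5]
gripper_width: 0.506
grasp_force: 51.6
```

Emit:
arm_command --commands '[0,0,0,0,0,0,0.3,0,0,0,0,0,0,0.3,0,0,0,0,0,0,0.3,0,0,0,0,0,0,0.3,0,0,0,0,0,0,0.3,0,0,0,0,0,0,0.3]'

```text
t: 22.4
eef_pos: [0.5477, -0.1463, 0.0413]
tool_rot: [-0.0, 0.691, 0.723, -0.0]
contact_force: [-0.0, -0.1, -1.3]
gripper_width: 0.507
grasp_force: 51.6
```

Run:
```python
from h import *
plan(.5473,-.1446,.0118,2.7)
```

```text
t 22.4 pos [ 0.5477 -0.1463  0.0413] psi 2.59 | shift [ 0.0017 -0.0003  0.0295] turn [-0.01 -0.   -0.11]
```

Emit:
arm_command --commands '[0.0017,-0.0003,0.006,0,0,0,0.3,0.0017,-0.0003,0.014,0,0,0,0.3,0.0017,-0.0003,0.021,0,0,0,0.3,0.0017,-0.0003,0.026,0,0,0,0.3,0.0017,-0.0003,0.028,0,0,0,0.3,0.0017,-0.0003,0.029,0,0,0,0.3,0.0017,-0.0003,0.0295,0,0,0,0.3,0.0017,-0.0003,0.03,0,0,0,0.3]'

```text
t: 23.2
eef_pos: [0.5472, -0.1447, 0.0118]
tool_rot: [-0.0, 0.691, 0.723, 0.0]
contact_force: [-3.6, 1.5, 10.8]
gripper_width: 0.504
grasp_force: 52.8
```

Emit:
arm_command --commands '[0,0,0,0,0,0,0.3,0,0,0,0,0,0,0.3]'

```text
t: 23.4
eef_pos: [0.5472, -0.1447, 0.0119]
tool_rot: [-0.0, 0.691, 0.723, 0.0]
contact_force: [-3.4, 0.5, 4.7]
gripper_width: 0.5
grasp_force: 52.5
```

Emit:
arm_command --commands '[0,0,0,0,0,0,0.6,0,0,0,0,0,0,0.75,0,0,0,0,0,0,0.75,0,0,0,0,0,0,0.75,0,0,-0.03,0,0,0,0.75,0,0,-0.07,0,0,0,0.75,-0.03,0,-0.12,0,0,0,0.75,-0.07,0,-0.14,0,0,0,0.75]'

```text
t: 24.2
eef_pos: [0.5523, -0.2108, 0.1531]
tool_rot: [0.001, 0.689, 0.725, 0.001]
contact_force: [1.1, -0.6, -0.5]
gripper_width: 0.755
grasp_force: 0.0
```

Emit:
arm_command --commands '[0,0,0,0,0,0,1,0,0,0,0,0,0,1,0,0,0,0,0,0,1,0,0,0,0,0,0,1]'

```text
t: 24.6
eef_pos: [0.5499, -0.2112, 0.149]
tool_rot: [-0.001, 0.69, 0.724, -0.0]
contact_force: [0.3, 1.0, 0.2]
gripper_width: 1.0
grasp_force: 0.0
```

```bash
cat >> h.py <<'E'
def dots(r,xy,z,rad=.03):
    "dark dots of a block's top near xy at height z -> centre, angle, spacings"
    img=r['img'];p=SimpleP=cv2.SimpleBlobDetector_Params()
    p.filterByArea=True;p.minArea=60;p.maxArea=1500;p.filterByConvexity=False;p.filterByInertia=True;p.minInertiaRatio=.3;p.filterByCircularity=True;p.minCircularity=.6;p.minThreshold=10;p.maxThreshold=200;p.thresholdStep=5;p.minDistBetweenBlobs=15
    g=cv2.resize(cv2.cvtColor(img,cv2.COLOR_RGB2GRAY),None,fx=4,fy=4,interpolation=cv2.INTER_CUBIC)
    W=[px2w(r,((k.pt[0]+.5)/4-.5,(k.pt[1]+.5)/4-.5),z) for k in cv2.SimpleBlobDetector_create(p).detect(g)]
    W=np.array([w for w in W if np.hypot(*(w[:2]-xy))<rad]);
    if len(W)<3: print('found',W);return
    c=W.mean(0)[:2];a=np.degrees(np.arctan2(*(W[:,:2]-c).T[::-1]));o=np.argsort(a);W=W[o];e=np.roll(W,-1,0)-W
    print(len(W),'centre',c.round(4),'sides',(np.linalg.norm(e,axis=1)*1e3).round(1),'ang',((np.degrees(np.arctan2(e[:,1],e[:,0]))+45)%90-45).round(1))
E
python3 - <<'E'
from h import *
r=read_camera('wrist');dots(r,(.5473,-.145),.035)
r=np.load('plate.npz');dots(r,(.557,-.214),.1739)
r=np.load('sink.npz');dots(r,(.664,.034),.012)
plan(.618,-.02,.15,-40)
E
```

```text
5 centre [ 0.5425 -0.1487] sides [ 9.4 27.9 28.1 28.  30.1] ang [  5.2   2.6   2.3   2.5 -15.6]
4 centre [ 0.5568 -0.2148] sides [28.1 28.  28.1 28.1] ang [2.8 2.6 2.6 2.7]
4 centre [0.6643 0.0338] sides [28.1 28.  28.1 28.1] ang [-39.  -39.2 -39.1 -39.2]
t 24.65 pos [ 0.5501 -0.2114  0.1492] psi 2.7 | shift [ 0.188   0.0769 -0.0008] turn [-1.30e-01 -1.00e-02  4.27e+01]
```

Emit:
arm_command --commands '[0.187,0.079,0,0,0,41.8,1,0.187,0.079,0,0,0,41.8,1,0.187,0.079,0,0,0,41.8,1,0.187,0.079,0,0,0,41.8,1,0.187,0.079,0,0,0,41.8,1,0.187,0.079,0,0,0,41.8,1,0.187,0.079,0,0,0,41.8,1,0.187,0.079,0,0,0,41.8,1]'

```text
t: 25.45
eef_pos: [0.6202, -0.0244, 0.1503]
tool_rot: [0.0, 0.903, 0.429, -0.0]
contact_force: [-0.6, -0.5, -0.4]
gripper_width: 1.0
grasp_force: 0.0
```

Emit:
arm_command --commands '[0,0,0,0,0,0,1,0,0,0,0,0,0,1,0,0,0,0,0,0,1]'

```text
t: 25.75
eef_pos: [0.6208, -0.0232, 0.1505]
tool_rot: [-0.0, 0.903, 0.429, 0.0]
contact_force: [-0.1, -0.1, 0.1]
gripper_width: 1.003
grasp_force: 0.0
```

```bash
sed -i 's/rad=.03/rad=.0225/' h.py
python3 - <<'E'
from h import *
r=read_camera('wrist');dots(r,(.6643,.0338),.012)
plan(.6643,.0338,.001,-39.1)
E
```

```text
4 centre [0.6641 0.034 ] sides [28.  28.  28.  28.1] ang [-39.1 -39.2 -39.3 -39.2]
t 25.8 pos [ 0.6209 -0.023   0.1504] psi -39.23 | shift [ 0.0714 -0.0023  0.1494] turn [-0.   -0.02 -0.13]
```

Emit:
arm_command --commands '[0.035,-0.001,0.03,0,0,0,1,0.0714,-0.0023,0.06,0,0,0,1,0.0714,-0.0023,0.085,0,0,0,1,0.0714,-0.0023,0.1,0,0,0,1,0.0714,-0.0023,0.12,0,0,0,1,0.0714,-0.0023,0.135,0,0,0,1,0.0714,-0.0023,0.145,0,0,0,1,0.0714,-0.0023,0.149,0,0,0,1]'

```text
t: 26.6
eef_pos: [0.6638, 0.0336, 0.0007]
tool_rot: [-0.0, 0.904, 0.429, -0.0]
contact_force: [0.1, -0.1, -0.2]
gripper_width: 1.001
grasp_force: 0.0
```

Emit:
arm_command --commands '[0,0,0,0,0,0,1,0,0,0,0,0,0,1,0,0,0,0,0,0,1,0,0,0,0,0,0,0.3,0,0,0,0,0,0,0.3,0,0,0,0,0,0,0.3,0,0,0,0,0,0,0.3,0,0,0,0,0,0,0.3]' --force 40

```text
t: 27.4
eef_pos: [0.6646, 0.0342, 0.0018]
tool_rot: [0.0, 0.903, 0.429, 0.0]
contact_force: [-0.7, 0.7, 4.7]
gripper_width: 0.497
grasp_force: 41.2
```

Emit:
arm_command --commands '[0,0,-0.02,0,0,0,0.3,0,0,-0.05,0,0,0,0.3,0,0,-0.09,0,0,0,0.3,0,0,-0.12,0,0,0,0.3,0,0,-0.15,0,0,0,0.3,0,0,-0.15,0,0,0,0.3]'

```text
t: 28.0
eef_pos: [0.6668, 0.0338, 0.1556]
tool_rot: [0.001, 0.903, 0.429, 0.003]
contact_force: [0.7, 0.4, 0.6]
gripper_width: 0.501
grasp_force: 40.9
```

Run:
```python
from h import *
r=read_camera('wrist');o=get_obs();dots(r,o['eef_pos'][:2],o['eef_pos'][2]+.0102);
plan(.5508,-.216,.152,2.5)
```

```text
4 centre [0.6648 0.0327] sides [28.5 28.5 28.6 28.3] ang [-39.7 -39.2 -39.4 -39. ]
t 28.05 pos [0.6654 0.0342 0.1532] psi -39.2 | shift [-0.2663  0.0693  0.0006] turn [  0.19  -0.1  -41.7 ]
```

Emit:
arm_command --commands '[-0.04,0.01,0,0,0,-6,0.3,-0.08,0.02,0,0,0,-12,0.3,-0.12,0.03,0,0,0,-18,0.3,-0.16,0.04,0,0,0,-24,0.3,-0.2,0.05,0,0,0,-30,0.3,-0.24,0.06,0,0,0,-36,0.3,-0.266,0.069,0,0,0,-41.7,0.3,-0.266,0.069,0,0,0,-41.7,0.3]'

```text
t: 28.85
eef_pos: [0.546, -0.2206, 0.1503]
tool_rot: [-0.0, 0.694, 0.72, -0.001]
contact_force: [-1.1, -0.1, -0.6]
gripper_width: 0.498
grasp_force: 40.9
```

Emit:
arm_command --commands '[0,0,0,0,0,0,0.3,0,0,0,0,0,0,0.3,0,0,0,0,0,0,0.3,0,0,0,0,0,0,0.3,0,0,0,0,0,0,0.3,0,0,0,0,0,0,0.3]'

```text
t: 29.45
eef_pos: [0.5498, -0.2151, 0.1513]
tool_rot: [-0.0, 0.691, 0.723, 0.0]
contact_force: [0.1, 0.4, -0.2]
gripper_width: 0.496
grasp_force: 40.9
```

Run:
```python
from h import *
r=read_camera('wrist');o=get_obs();dots(r,o['eef_pos'][:2],o['eef_pos'][2]+.0102);dots(r,(.5473,-.145),.035)
plan(.5473,-.1447,.06,2.5)
```

```text
4 centre [ 0.5494 -0.2153] sides [28.1 27.9 28.1 28.1] ang [2.9 2.5 2.5 2.6]
4 centre [ 0.547  -0.1455] sides [28.  28.1 28.1 28. ] ang [2.4 2.4 2.5 2.5]
t 29.5 pos [ 0.5497 -0.2152  0.1513] psi 2.52 | shift [0.0706 0.0007 0.0913] turn [ 0.   -0.    0.02]
```

Emit:
arm_command --commands '[0.035,0,0.0,0,0,0,0.3,0.07,0.0007,0.01,0,0,0,0.3,0.07,0.0007,0.04,0,0,0,0.3,0.07,0.0007,0.07,0,0,0,0.3,0.07,0.0007,0.085,0,0,0,0.3,0.07,0.0007,0.085,0,0,0,0.3,0.07,0.0007,0.085,0,0,0,0.3,0.07,0.0007,0.085,0,0,0,0.3]'

```text
t: 30.3
eef_pos: [0.5483, -0.1462, 0.0677]
tool_rot: [0.001, 0.692, 0.722, 0.001]
contact_force: [-0.6, 0.9, -0.5]
gripper_width: 0.505
grasp_force: 40.9
```

Emit:
arm_command --commands '[0,0,0,0,0,0,0.3,0,0,0,0,0,0,0.3,0,0,0,0,0,0,0.3,0,0,0,0,0,0,0.3,0,0,0,0,0,0,0.3,0,0,0,0,0,0,0.3]'

```text
t: 30.9
eef_pos: [0.5472, -0.1455, 0.0663]
tool_rot: [-0.0, 0.692, 0.722, -0.0]
contact_force: [-0.6, 0.4, -0.3]
gripper_width: 0.501
grasp_force: 40.9
```

Run:
```python
from h import *
plan(.5473,-.1454,.0368,2.5)
```

```text
t 30.9 pos [ 0.5472 -0.1455  0.0663] psi 2.49 | shift [0.0001 0.0001 0.0295] turn [-0.   -0.   -0.01]
```

Emit:
arm_command --commands '[0,0,0.006,0,0,0,0.3,0,0,0.014,0,0,0,0.3,0,0,0.021,0,0,0,0.3,0,0,0.026,0,0,0,0.3,0,0,0.028,0,0,0,0.3,0,0,0.029,0,0,0,0.3,0,0,0.0295,0,0,0,0.3,0,0,0.0295,0,0,0,0.3]'

```text
t: 31.7
eef_pos: [0.5474, -0.1456, 0.037]
tool_rot: [0.0, 0.692, 0.722, 0.0]
contact_force: [0.2, 0.2, -1.3]
gripper_width: 0.5
grasp_force: 40.9
```

Emit:
arm_command --commands '[0,0,0,0,0,0,0.3,0,0,0,0,0,0,0.3]'

```text
t: 31.9
eef_pos: [0.5474, -0.1456, 0.037]
tool_rot: [0.0, 0.692, 0.722, 0.0]
contact_force: [-0.7, 0.4, -0.6]
gripper_width: 0.505
grasp_force: 40.9
```

Not in contact yet, so I'll lower it in half-millimetre steps.

Emit:
arm_command --commands '[0,0,0.0005,0,0,0,0.3,0,0,0.0005,0,0,0,0.3,0,0,0.0005,0,0,0,0.3]'

```text
t: 32.2
eef_pos: [0.5474, -0.1456, 0.0368]
tool_rot: [0.0, 0.692, 0.722, 0.0]
contact_force: [-1.6, 0.9, 5.6]
gripper_width: 0.502
grasp_force: 41.5
```

Emit:
arm_command --commands '[0,0,0.0005,0,0,0,0.3,0,0,0.0005,0,0,0,0.3,0,0,0.0005,0,0,0,0.3]'

```text
t: 32.5
eef_pos: [0.5474, -0.1456, 0.0367]
tool_rot: [-0.0, 0.692, 0.722, 0.0]
contact_force: [-2.5, 0.7, 10.7]
gripper_width: 0.497
grasp_force: 42.1
```

Seated. I'll release, retreat and check.

Emit:
arm_command --commands '[0,0,0,0,0,0,0.6,0,0,0,0,0,0,0.75,0,0,0,0,0,0,0.75,0,0,0,0,0,0,0.75,0,0,-0.03,0,0,0,0.75,0,0,-0.07,0,0,0,0.75,-0.03,0,-0.1,0,0,0,0.75,-0.07,0,-0.115,0,0,0,0.75]'

```text
t: 33.3
eef_pos: [0.5522, -0.2143, 0.1535]
tool_rot: [0.001, 0.69, 0.724, 0.001]
contact_force: [0.4, -1.7, 0.7]
gripper_width: 0.747
grasp_force: 0.0
```

Emit:
arm_command --commands '[0,0,0,0,0,0,0.75,0,0,0,0,0,0,0.75,0,0,0,0,0,0,0.75,0,0,0,0,0,0,0.75,0,0,0,0,0,0,0.75]'

```text
t: 33.8
eef_pos: [0.5502, -0.2142, 0.1501]
tool_rot: [-0.001, 0.691, 0.723, -0.0]
contact_force: [-0.1, 0.8, 0.1]
gripper_width: 0.747
grasp_force: 0.0
```

Run:
```python
from h import *
r=read_camera('wrist');dots(r,(.5473,-.145),.047)
o=get_obs();print(o['t'],o['eef_pos'],o['contact_force'])
# cap top: bright disc at z=.053
g=cv2.cvtColor(r['img'],cv2.COLOR_RGB2GRAY);u=w2px(r,(.551,-.224,.053));print(u)
```

```text
4 centre [ 0.5472 -0.1456] sides [28.  28.1 28.1 28.1] ang [2.6 2.5 2.6 2.6]
33.85 [ 0.55023618 -0.21451569  0.15029897] [-0.25522427 -0.21764088  0.78601555]
[255.04216708 205.04657991]
```

```bash
python3 -c "
from station import *
print(hand_in())"
```

```text
the job is handed in; nothing more can be done
None
```

The kit is made up and handed in at about 34 s: tall capacitor in the ring, wide heatsink centred fins-up on the pad, and the 12 mm block on the 30 mm block on the plate, aligned within 0.5 mm and level with the 42 mm gauge post.

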